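# Step the sample viewer's filter wheel to the filter that matches the vial

## Robot

A 6-joint arm with a two-finger parallel gripper is mounted at the origin on a cart in front of the work surface, level with it; the furniture and walls round the work are solid. World frame = base frame: x ahead of the robot, y to its left, z up, the work surface at z = 0. Lengths are in mm, angles in rad, forces in N, time in s.
With the tool pointing down it reaches from about 325 to 900 mm from the base axis. Payload 3.5 kg.
Tool frame: the origin (TCP) lies at the centre of the arm's flange, where the gripper is bolted on; the fingertips stand 173 mm ahead of it and the grasp point (between the pads) lies 155 mm ahead of it; z points along the fingers, y is the line along which they close (so a half turn about z gives the same grasp; the last joint's range is limited). The gripper opens to 85 mm and grips with 20 to 120 N. Pads are 22 mm wide; open, the fingers measure 114 mm over their backs; the gripper's body (76 mm by 85 mm) begins 54 mm behind the grasp point. The pads swing forward as they close: fully open they stand 13 mm farther back than shut.
Start: joints at [1.165, 0.276, -0.026, 1.268, 0, 1.467], TCP at [186.378, 596.562, 404.713] pointing down, gripper open.
Joint ranges: [-3.12, 3.12], [-0.85, 1.88], [-1.08, 1.24], [-1.95, 2.15], [-1.57, 1.53], [-3.14, 3.14]. Speed limits (rad/s): [2.57, 2.57, 3.14, 3.14, 3.14, 3.14].

## Interface

Orientations are given as a unit quaternion [w, x, y, z].
In Python, from station import manip, cams gives the robot as it stands.
- The arm moves only by the tool servo_tool, never from a script. Its argument "commands" is a list that holds one entry, the list of rows, each a list of 5 numbers: the finger opening in mm, from 0 to 85.4, then the shift along the tool's x, y, z in mm, then the turn about the tool's z in degrees. In form: [[[gripper, tx, ty, tz, turn], ...]]. A call has exactly 8 rows; each row is the pose to reach, as a shift and turn from the pose commanded when the call began, along the tool's axes at that moment; what a row does not reach only later rows make up. A row lasts 1/12 s, in which the tool goes at most 41.7 mm and 7.16 degrees, less where a joint would pass 70% of its speed; a pose out of reach is approached as far as the arm can. A call with a gripper value outside its range is refused whole. The fingers move at their own pace and stop on an object; the grip force is fixed at half the most. Time passes only in rows, so rows that repeat a pose let the fingers close, or fill a call up. It gives the time, the measured TCP pose, the force, the opening and the grip force at its end, in the units of the state.
- manip.read_state(): the state, without advancing time (a new reading comes with each control period).
- cams.grab_frame(name): name is "scene" or "top"; returns the picture (384x512x3 uint8, blue, green, red); there is no depth.
- cams.get_calibration(name): a dict with "K" (3x3 intrinsics, pixels), "dist" ([k1, k2, p1, p2, k3] as OpenCV has them; the pictures are not rectified), "pose" (4x4, takes a point from camera to world coordinates). Camera axes: x right, y up, looking along -z (the intrinsics and any distortion apply to the point x, -y, -z); pixel columns grow to the right and rows downward; lengths in mm; the calibration is good to about 2 mm. A picture is of the moment at which its call begins. get_calibration takes no time and is no camera call.
- manip.sign_off(): hands the job in; it is judged then, once.
The state is a dict: "t": time; "joints": joint angles; "joint_velocities": joint speeds; "tau": joint torques, N m; "ee_pos": TCP position; "eef_rot": TCP orientation; "force": force on the tool from outside, world axes, zero at the start; "wrist_torque": the same for the moment, N m; "gripper_width": opening from 0.0 (shut) to 1.0 (fully open); "grip_force": force on a finger pad.
Only numpy, scipy, OpenCV 4.12 (cv2) and the standard library are available. Lean on these libraries where they do the work, as an engineer would, in place of code of your own. Each camera call takes 0.05 s, during which the arm holds its last target. There are 200 camera calls.

## Task

A vial stands in the sample cup of the round viewer on the table: push the wheel's upright tabs gently with your fingertips, one tab after another as needed, until the filter of the same colour as that vial's cap lies centred over the lit window, and leave the wheel at rest there. Push only, never pick anything up; keep off the coloured glass, and leave the vials and the glue bottle standing where they are.

Things in the scene. Friction and masses are not known exactly. Their poses are not given: they have to be found in the camera images.
- viewer: Sample viewer, fixed: a grey round housing 168 mm across, 20 mm high, under a filter wheel, with a flat tongue 50 mm wide that ends in a black sample cup. Origin: centre of its underside on the table, on the wheel's axis; z up, -x points from the axis over the window to the cup. A cabinet 205 mm high stands behind it to the right; the side to the robot and the left is clear of tall things.
- axis (a point): The upright axis about which the wheel turns, at the height of the wheel's top, 30 mm above the table.
- window (a point): Centre of the lit white round window, 28 mm across, in the housing's top under the wheel, 48 mm from the axis towards the cup. A yellow chevron on the tongue points at it.
- cup (a point): Centre of the floor of the viewer's sample cup, 155 mm from the axis and 6 mm above the table; one vial stands in it. The cup is 40 mm across and its rim is 12 mm above the table.
- wheel (a joint): Angle of the filter wheel in rad, growing counterclockwise seen from above; at 0 the green filter lies exactly over the window. The wheel (156 mm across its rim, rim 22 to 30 mm above the table, an aluminium hub cap up to 38 mm) turns both ways without end or clicks; it drags with friction (about 1 N at a tab) and stays where it is left. Its four filters sit 48 mm from the axis, a quarter turn apart, counterclockwise from above: green, red, white, blue.
- filter_green (a point): The green filter glass, 41 mm across and 3 mm thick, set in the wheel in an aluminium ring. This point: the centre of its upper face, 28 mm above the table and 48 mm from the axis.
- tab_green (a point): Top of the upright green tab that juts from the wheel's rim straight outside the green filter, 92 mm from the axis. The tab is 30 mm long radially (77 to 107 mm from the axis), 6 mm thick, from 26 mm to 62 mm above the table; this point is 62 mm above the table, on its top edge. Push its flat sides to turn the wheel.
- filter_red (a point): The red filter glass, 41 mm across and 3 mm thick, set in the wheel in an aluminium ring. This point: the centre of its upper face, 28 mm above the table and 48 mm from the axis.
- tab_red (a point): Top of the upright red tab that juts from the wheel's rim straight outside the red filter, 92 mm from the axis. The tab is 30 mm long radially (77 to 107 mm from the axis), 6 mm thick, from 26 mm to 62 mm above the table; this point is 62 mm above the table, on its top edge. Push its flat sides to turn the wheel.
- filter_white (a point): The white filter glass, 41 mm across and 3 mm thick, set in the wheel in an aluminium ring. This point: the centre of its upper face, 28 mm above the table and 48 mm from the axis.
- tab_white (a point): Top of the upright white tab that juts from the wheel's rim straight outside the white filter, 92 mm from the axis. The tab is 30 mm long radially (77 to 107 mm from the axis), 6 mm thick, from 26 mm to 62 mm above the table; this point is 62 mm above the table, on its top edge. Push its flat sides to turn the wheel.
- filter_blue (a point): The blue filter glass, 41 mm across and 3 mm thick, set in the wheel in an aluminium ring. This point: the centre of its upper face, 28 mm above the table and 48 mm from the axis.
- tab_blue (a point): Top of the upright blue tab that juts from the wheel's rim straight outside the blue filter, 92 mm from the axis. The tab is 30 mm long radially (77 to 107 mm from the axis), 6 mm thick, from 26 mm to 62 mm above the table; this point is 62 mm above the table, on its top edge. Push its flat sides to turn the wheel.
- vial_red: Loose clear sample vial with a red cap, 28 mm across and 52 mm tall, upright. Origin: centre of its underside. One of the three vials stands in the viewer's cup, the two others in the rack.
- vial_blue: Loose clear sample vial with a blue cap, 28 mm across and 52 mm tall, upright. Origin: centre of its underside. One of the three vials stands in the viewer's cup, the two others in the rack.
- vial_white: Loose clear sample vial with a white cap, 28 mm across and 52 mm tall, upright. Origin: centre of its underside. One of the three vials stands in the viewer's cup, the two others in the rack.
- rack: Small grey rack, fixed, 52 x 104 mm, with two black cups 12 mm high for the waiting vials. Origin: centre of its underside.
- glue_bottle: Loose white glue bottle with an orange spout, 38 mm across, 112 mm tall, upright. Origin: centre of its underside.
Not all that is in view belongs to the job. What is shaped like the vial_white but green or orange is not meant.

How it is judged (in metres and radians):
At the end, for the whole second after the job is handed in: The filter whose colour is that of the cap of the vial in the viewer's cup has its centre within 6 mm of the window's centre, seen from above; the wheel is at rest; the three vials and the glue bottle stand upright, each within 20 mm of where it stood (((horizontal distance between vial_red and cup below 0.015 m and horizontal distance between filter_red and window below 0.006 m) or (horizontal distance between vial_blue and cup below 0.015 m and horizontal distance between filter_blue and window below 0.006 m) or (horizontal distance between vial_white and cup below 0.015 m and horizontal distance between filter_white and window below 0.006 m)) and velocity of joint wheel between -0.05 and 0.05 rad/s and angle between each of vial_red, vial_blue, vial_white, glue_bottle's own z axis and vertical below 0.15 rad and distance of each of vial_red, vial_blue, vial_white, glue_bottle from where it was at the start of the episode below 0.02 m); the robot touches nothing.
It fails at once if a vial or the glue bottle is lifted, carried or pushed more than 20 mm (distance of any of vial_red, vial_blue, vial_white, glue_bottle from where it was at the start of the episode above 0.02 m).
It fails at once if the robot touches a filter glass (contact force between any of the fingers, the arm and wheel_c0 above 0.5 N or contact force between any of the fingers, the arm and wheel_c1 above 0.5 N or contact force between any of the fingers, the arm and wheel_c2 above 0.5 N or contact force between any of the fingers, the arm and wheel_c3 above 0.5 N).
It fails at once if the robot presses on the viewer or its wheel with more than 25 N (contact force between any of the fingers, the arm and viewer above 25 N).
It also fails if it takes over 69 s, if anything falls off the work surface, if the arm or the gripper's body presses on something with over 40 N, if the wrist force passes 120 N, or if a joint passes its speed limit or range.

## Working session

There is one attempt and no reset: what is moved stays moved. The work goes in short steps, Python scripts to look and compute and a tool call to move; the robot and the scene stay as the last step left them, time stands still between calls to the robot, and variables do not carry over. Pictures are saved under pics/ and viewed, at most 10 in all, crops included, and the job is handed in when it is done.

Besides the shell and the picture viewer there is one more tool, called by a JSON object that holds its "name" and its "arguments". servo_tool: Moves the arm, as the interface text tells. Its arguments: {"type":"object","properties":{"commands":{"type":"array"}},"required":["commands"]}

```bash
mkdir -p pics; ls; cat > h.py <<'E'
import numpy as np, cv2
from station import manip, cams
def ray(name,uv):
    c=cams.get_calibration(name);K=np.array(c["K"],float);T=np.array(c["pose"],float)
    p=cv2.undistortPoints(np.array(uv,float).reshape(-1,1,2),K,np.array(c["dist"],float)).reshape(-1,2)
    d=np.c_[p[:,0],-p[:,1],-np.ones(len(p))]@T[:3,:3].T
    return T[:3,3],d
def onplane(name,uv,z):
    o,d=ray(name,uv); return o+d*((z-o[2])/d[:,2])[:,None]
def proj(name,P):
    c=cams.get_calibration(name);K=np.array(c["K"],float);T=np.array(c["pose"],float)
    q=(np.array(P,float).reshape(-1,3)-T[:3,3])@T[:3,:3]
    q=q*[1,-1,-1]
    return cv2.projectPoints(q,np.zeros(3),np.zeros(3),K,np.array(c["dist"],float))[0].reshape(-1,2)
E
python3 - <<'E'
from h import *
for n in("scene","top"):
    f=cams.grab_frame(n);cv2.imwrite(f"pics/{n}0.png",f);print(cams.get_calibration(n))
s=manip.read_state();print(s)
E
```

```text
pics
{'K': array([[482.66484702,   0.        , 250.36855425],
       [  0.        , 482.66484702, 194.16965535],
       [  0.        ,   0.        ,   1.        ]]), 'dist': array([-0.03193442,  0.        ,  0.        ,  0.        ,  0.        ]), 'pose': array([[ 8.90804715e-01,  2.30707779e-01, -3.91459936e-01,
         5.33846484e+01],
       [-4.54257307e-01,  4.31633135e-01, -7.79322228e-01,
        -1.11284682e+03],
       [-1.08286211e-02,  8.72047452e-01,  4.89301526e-01,
         6.14960703e+02],
       [ 0.00000000e+00,  0.00000000e+00,  0.00000000e+00,
         1.00000000e+00]])}
{'K': array([[396.58426442,   0.        , 253.84626673],
       [  0.        , 396.58426442, 199.32852007],
       [  0.        ,   0.        ,   1.        ]]), 'dist': array([0.01255006, 0.        , 0.        , 0.        , 0.        ]), 'pose': array([[ 3.93516175e-03,  9.94543595e-01, -1.04247549e-01,
         4.23196681e+02],
       [-9.99865643e-01,  5.57209573e-03,  1.54157974e-02,
        -2.56846867e+02],
       [ 1.59125599e-02,  1.04172879e-01,  9.94431899e-01,
         9.27406547e+02],
       [ 0.00000000e+00,  0.00000000e+00,  0.00000000e+00,
         1.00000000e+00]])}
{'t': 0.1, 'joints': array([ 1.16464192e+00,  2.77058137e-01, -2.78353012e-02,  1.26803328e+00,
        1.73028068e-05,  1.46735971e+00]), 'joint_velocities': array([ 0.00021236, -0.00247835,  0.00473916, -0.00083048, -0.00132411,
        0.00027135]), 'tau': array([ 6.78053457e-04, -4.46708000e+01,  2.96128535e+01,  8.50672455e-03,
       -1.10817614e-04, -7.11415183e-06]), 'ee_pos': array([186.19344064, 596.20421562, 403.62727973]), 'eef_rot': array([-2.76852313e-04,  1.50781550e-01,  9.88566533e-01, -1.02862623e-03]), 'force': array([0.25080566, 0.25214754, 0.3237792 ]), 'wrist_torque': array([-0.05800998,  0.02622358, -0.00483757]), 'grip_force': 0.0, 'gripper_width': 0.9991944206622091}
```

View pics/scene0.png

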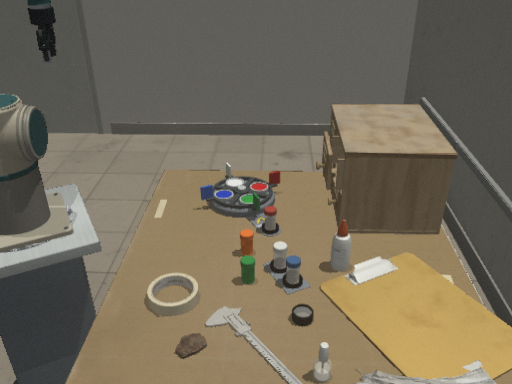

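View pics/top0.png

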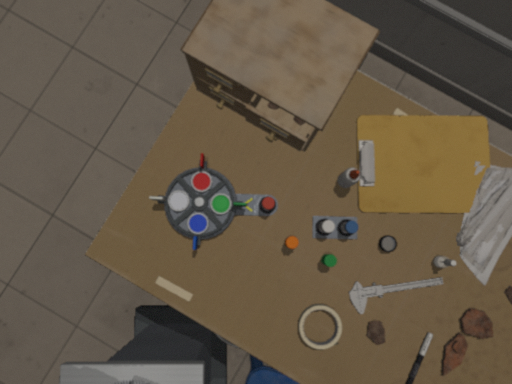

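The scene picture shows the viewer at about (241,193), with a red-capped vial in its cup at (270,218). The white- and blue-capped vials are in the rack at (280,255) and (293,270). The top picture shows the wheel hub at (199,202) and the cup vial at (268,205), red. Decoys are orange at (291,243) and green at (329,261). I'll confirm in a crop and measure.

```bash
cat >> h.py <<'E'
def blobs(f,lo,hi,box,m2=None,amin=15):
    x0,y0,x1,y1=box; h=cv2.cvtColor(f[y0:y1,x0:x1],cv2.COLOR_BGR2HSV)
    m=cv2.inRange(h,lo,hi)
    if m2: m|=cv2.inRange(h,*m2)
    n,l,s,c=cv2.connectedComponentsWithStats(m)
    return [(int(s[i,4]),*(c[i]+[x0,y0]).round(1)) for i in range(1,n) if s[i,4]>=amin]
COL={'red':((0,130,60),(8,255,255),((172,130,60),(180,255,255))),'green':((45,110,40),(80,255,255),None),'blue':((105,120,40),(130,255,255),None),'white':((0,0,165),(180,50,255),None)}
def look(tag=None,box=(140,140,290,270)):
    f=cams.grab_frame("top")
    if tag: cv2.imwrite(f"pics/{tag}.png",cv2.resize(f[140:270,140:300],None,fx=4.5,fy=4.5,interpolation=cv2.INTER_CUBIC))
    r={}
    for k,(a,b,m) in COL.items(): r[k]=blobs(f,a,b,box,m)
    return f,r
E
python3 - <<'E'
from h import *
f,r=look("crop0")
for k in r:
    for b in r[k]: print(k,b,onplane("top",[b[1:]],28)[0].round(1),onplane("top",[b[1:]],58)[0].round(1))
E
```

```text
red (49, np.float64(201.5), np.float64(159.6)) [ 608.6 -150.1   28. ] [ 602.5 -153.6   58. ]
red (213, np.float64(201.0), np.float64(180.9)) [ 559.2 -149.8   28. ] [ 554.6 -153.4   58. ]
red (127, np.float64(267.9), np.float64(202.9)) [ 509.5 -302.9   28. ] [ 506.6 -301.3   58. ]
green (208, np.float64(220.5), np.float64(203.4)) [ 507.7 -195.    28. ] [ 504.9 -197.    58. ]
green (34, np.float64(239.2), np.float64(204.0)) [ 506.6 -237.5   28. ] [ 503.8 -238.1   58. ]
blue (221, np.float64(197.5), np.float64(222.8)) [ 463.4 -143.6   28. ] [ 462.1 -147.4   58. ]
blue (54, np.float64(194.6), np.float64(241.9)) [ 420.5 -137.9   28. ] [ 420.6 -141.9   58. ]
```

View pics/crop0.png

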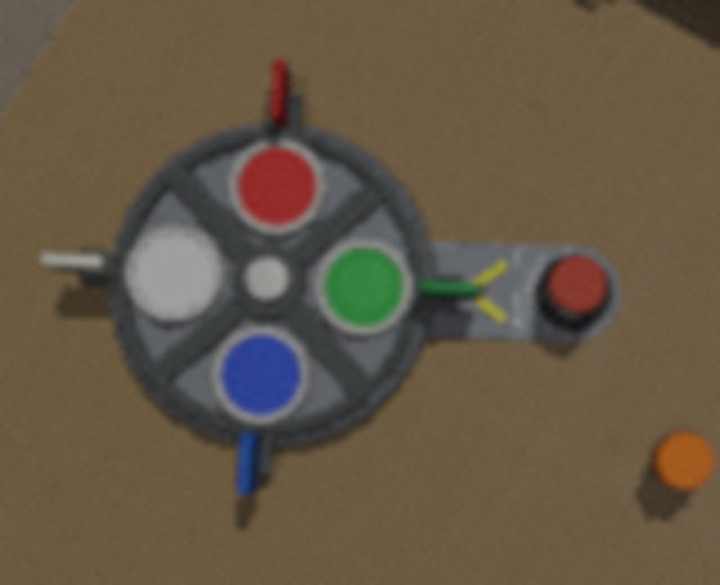

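The crop confirms the red cap in the cup, at crop (577,285). The wheel's green filter is over the window, and the blue tab at crop (246,465) faces the robot. Red needs about 88° clockwise. I'll push the blue tab from its right side, around the clear side, with the closed fingers.

```bash
cat >> h.py <<'E'
from scipy.spatial.transform import Rotation as Ro
C=np.array([511.3,-146.7])
def cur():
    s=manip.read_state();w,x,y,z=s["eef_rot"];return np.array(s["ee_pos"]),Ro.from_quat([x,y,z,w]).as_matrix()
def delta(p,yaw):
    """tool shift and turn (deg) to world TCP p with tool x at yaw (deg)"""
    q,R=cur(); y0=np.degrees(np.arctan2(R[1,0],R[0,0]))
    return (R.T@(np.array(p)-q)).round(1), round(-((yaw-y0+180)%360-180),1)
def finger(th,off,z,r=97):
    """TCP beside the tab at wheel-angle th (deg), off mm on its ccw side"""
    a=np.radians(th);u=np.array([np.cos(a),np.sin(a)]);t=np.array([-u[1],u[0]])
    return np.r_[C+r*u+off*t,z]
E
python3 - <<'E'
from h import *
print(finger(176.3,40,260),delta(finger(176.3,40,300),176.3))
E
```

```text
[ 411.9208927  -180.35699083  260.        ] (array([-447. , -673.8,  104.9]), np.float64(-13.7))
```

{"name": "servo_tool", "arguments": {"commands": [[[0,-20,-30,0,0],[0,-40,-60,0,0],[0,-60,-90,0,0],[0,-80,-120,0,0],[0,-100,-150,0,0],[0,-120,-180,0,0],[0,-140,-210,0,0],[0,-160,-240,0,0]]]}}

```text
t: 0.82
ee_pos: [267.4, 318.0, 404.4]
eef_rot: [-0.0, 0.15, 0.989, -0.0]
force: [0.9, -0.2, 0.6]
gripper_width: 0.001
grip_force: 0.0
```

{"name": "servo_tool", "arguments": {"commands": [[[0,-20,-30,0,-1],[0,-40,-60,0,-2],[0,-60,-90,0,-4],[0,-80,-120,0,-6],[0,-100,-150,0,-8],[0,-120,-180,0,-10],[0,-140,-210,0,-12],[0,-160,-240,0,-13.5]]]}}

```text
t: 1.48
ee_pos: [348.4, 41.3, 404.7]
eef_rot: [0.0, 0.033, 0.999, 0.0]
force: [-0.1, 0.2, -1.1]
gripper_width: 0.002
grip_force: 0.0
```

```bash
python3 - <<'E'
from h import *
print(cur()[0],delta(finger(176.3,40,270),176.3))
E
```

```text
[348.38091055  41.26521734 404.70850852] (array([ -77.8, -217. ,  134.7]), np.float64(-0.1))
```

{"name": "servo_tool", "arguments": {"commands": [[[0,-11,-31,10,0],[0,-22,-62,25,0],[0,-33,-93,45,0],[0,-45,-125,65,0],[0,-56,-156,85,0],[0,-67,-187,110,0],[0,-78,-217,135,0],[0,-78,-217,135,0]]]}}

```text
t: 2.15
ee_pos: [412.1, -182.4, 265.5]
eef_rot: [-0.002, 0.036, 0.999, 0.0]
force: [-0.1, 0.6, -0.3]
gripper_width: 0.002
grip_force: 0.0
```

```bash
python3 - <<'E'
from h import *
print(cur()[0],delta(finger(176.3,40,218),176.3))
f=cams.grab_frame("scene");cv2.imwrite("pics/s1.png",cv2.resize(f[100:260,140:340],None,fx=4,fy=3.75,interpolation=cv2.INTER_CUBIC)[:600,:800])
E
```

```text
[ 412.05011742 -182.40330974  265.54893881] (array([ 0.1,  2. , 47.6]), np.float64(-0.4))
```

View pics/s1.png

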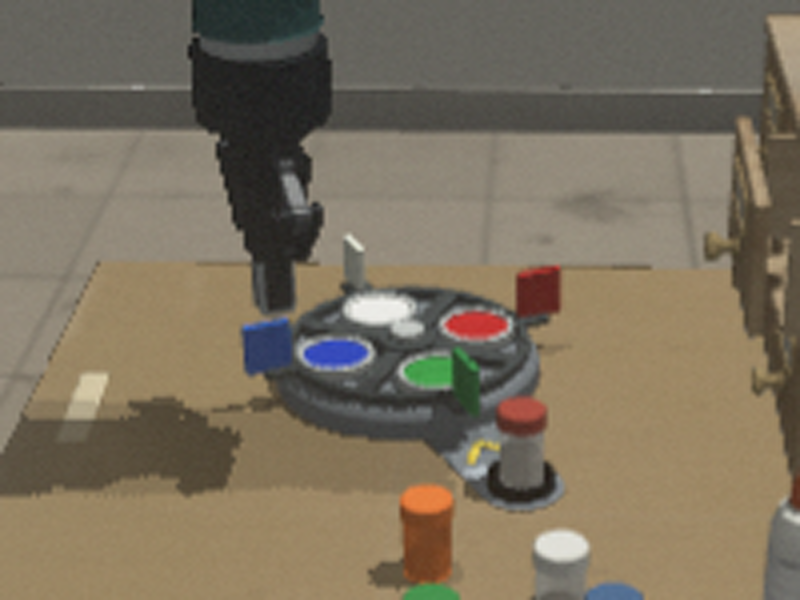

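The crop shows the closed fingertips at (273,308), which is pixel (208,182), above the spot beside the blue tab. I'll check the tip height by projection.

```bash
python3 - <<'E'
from h import *
for z in(79,92,105):print(z,proj("scene",[412,-182.4,z]))
E
```

```text
79 [[208.69156851 186.91107278]]
92 [[208.39527896 181.99181696]]
105 [[208.09590545 177.01671677]]
```

{"name": "servo_tool", "arguments": {"commands": [[[0,0,2,6,0],[0,0,2,12,0],[0,0,2,20,0],[0,0,2,28,0],[0,0,2,36,0],[0,0,2,44,0],[0,0,2,48,0],[0,0,2,48,0]]]}}

```text
t: 2.87
ee_pos: [411.5, -176.2, 220.5]
eef_rot: [-0.001, 0.033, 0.999, 0.001]
force: [-0.2, -0.3, 0.1]
gripper_width: -0.001
grip_force: 0.0
```

```bash
cat >> h.py <<'E'
def rows(ths,offs,z=218):
    for th,o in zip(ths,offs):
        d,t=delta(finger(th,o,z),th); print([0,*[float(round(v,1)) for v in d],float(t)])
E
python3 - <<'E'
from h import *
rows([176.3]*4+[174.5,172.5,170.5,168.5],[30,26,22,18,17.5,17.5,17.5,17.5])
E
```

```text
[0, -0.7, 5.9, 2.5, -0.1]
[0, -0.7, 9.9, 2.5, -0.1]
[0, -0.7, 13.9, 2.5, -0.1]
[0, -0.7, 17.9, 2.5, -0.1]
[0, -0.2, 21.4, 2.6, 1.7]
[0, 0.3, 24.8, 2.6, 3.7]
[0, 0.6, 28.3, 2.6, 5.7]
[0, 0.8, 31.7, 2.6, 7.7]
```

{"name": "servo_tool", "arguments": {"commands": [[[0,-0.5,6,1,0],[0,-0.5,10,1,0],[0,-0.5,14,1,0],[0,-0.5,18,1,0],[0,0,21.5,1,1.5],[0,0.5,25,1,3.5],[0,0.5,28.5,1,5.5],[0,1,31.5,1,7.5]]]}}

```text
t: 3.53
ee_pos: [413.4, -145.0, 221.1]
eef_rot: [0.0, 0.1, 0.995, -0.001]
force: [-0.6, -0.3, -0.8]
gripper_width: 0.004
grip_force: 0.5
```

```bash
python3 - <<'E'
from h import *
f,r=look()
for k in('red','green','blue'):
    for b in r[k]:
        p=onplane("top",[b[1:]],28)[0][:2]-C
        if b[0]>80: print(k,b[0],np.hypot(*p).round(1),np.degrees(np.arctan2(p[1],p[0])).round(1))
rows(168.5-np.arange(1,9)*2.5,[17.5]*8)
E
```

```text
red 209 47.8 -10.9
red 126 156.4 -90.7
green 216 48.1 -101.1
blue 190 45.6 170.3
[0, 1.2, 4.3, 3.0, 2.5]
[0, 1.7, 8.5, 3.0, 5.0]
[0, 2.0, 12.8, 3.0, 7.5]
[0, 2.1, 17.1, 3.0, 10.0]
[0, 2.0, 21.4, 3.0, 12.5]
[0, 1.7, 25.7, 3.0, 15.0]
[0, 1.3, 30.0, 3.0, 17.5]
[0, 0.7, 34.2, 3.0, 20.0]
```

{"name": "servo_tool", "arguments": {"commands": [[[0,1,4.5,0,2.5],[0,1.5,8.5,0,5],[0,2,13,0,7.5],[0,2,17,0,10],[0,2,21.5,0,12.5],[0,1.5,25.5,0,15],[0,1,30,0,17.5],[0,0.5,34,0,20]]]}}

```text
t: 4.25
ee_pos: [419.6, -111.7, 221.1]
eef_rot: [0.0, 0.271, 0.963, -0.0]
force: [0.5, -1.1, 0.1]
gripper_width: 0.002
grip_force: 0.5
```

{"name": "servo_tool", "arguments": {"commands": [[[0,0.5,4.5,0,2.5],[0,1,8.5,0,5],[0,1.5,13,0,7.5],[0,1.5,17,0,10],[0,1.5,21.5,0,12.5],[0,1,25.5,0,15],[0,1,30,0,17.5],[0,0,34,0,20]]]}}

```text
t: 4.92
ee_pos: [437.0, -82.5, 220.9]
eef_rot: [-0.0, 0.434, 0.901, -0.0]
force: [-0.7, -0.3, 0.3]
gripper_width: 0.001
grip_force: 0.5
```

```bash
cat >> h.py <<'E'
def angles(tag=None):
    f,r=look(tag)
    for k in('red','green','blue'):
        for b in r[k]:
            p=onplane("top",[b[1:]],28)[0][:2]-C
            if b[0]>80: print(k,b[0],np.hypot(*p).round(1),np.degrees(np.arctan2(p[1],p[0])).round(1))
E
python3 - <<'E'
from h import *
angles()
rows(128.5-np.arange(1,9)*2.5,[17.5]*8)
E
```

```text
red 205 47.9 -50.7
red 126 156.2 -90.7
green 218 48.1 -140.5
blue 228 47.9 129.7
[0, 1.3, 4.4, 3.0, 2.5]
[0, 1.8, 8.6, 3.0, 5.0]
[0, 2.1, 12.9, 3.0, 7.5]
[0, 2.2, 17.2, 3.0, 10.0]
[0, 2.1, 21.5, 3.0, 12.5]
[0, 1.8, 25.8, 3.0, 15.0]
[0, 1.4, 30.1, 3.0, 17.5]
[0, 0.8, 34.3, 3.0, 20.0]
```

{"name": "servo_tool", "arguments": {"commands": [[[0,1,4.5,0,2.5],[0,1.5,8.5,0,5],[0,2,13,0,7.5],[0,2,17,0,10],[0,2,21.5,0,12.5],[0,2,25.5,0,15],[0,1,30,0,17.5],[0,0.5,34,0,20]]]}}

```text
t: 5.63
ee_pos: [463.1, -60.9, 220.7]
eef_rot: [-0.0, 0.583, 0.812, -0.0]
force: [-0.6, -1.1, 1.3]
gripper_width: 0.001
grip_force: 0.5
```

{"name": "servo_tool", "arguments": {"commands": [[[0,0.5,4.5,0,2.5],[0,1,8.5,0,5],[0,1.5,13,0,7.5],[0,1.5,17,0,10],[0,1.5,21.5,0,12.5],[0,1,25.5,0,15],[0,1,29,0,17],[0,1,31,0,18]]]}}

```text
t: 6.3
ee_pos: [492.4, -50.2, 220.7]
eef_rot: [-0.0, 0.703, 0.711, -0.0]
force: [-0.9, 0.0, -0.4]
gripper_width: 0.001
grip_force: 0.4
```

```bash
python3 - <<'E'
from h import *
angles("crop2")
print(cur()[0])
E
```

```text
red 212 48.2 -88.5
red 125 156.2 -90.6
green 214 48.1 -178.0
blue 226 47.9 91.9
[492.64051474 -50.18317418 220.73321694]
```

View pics/crop2.png

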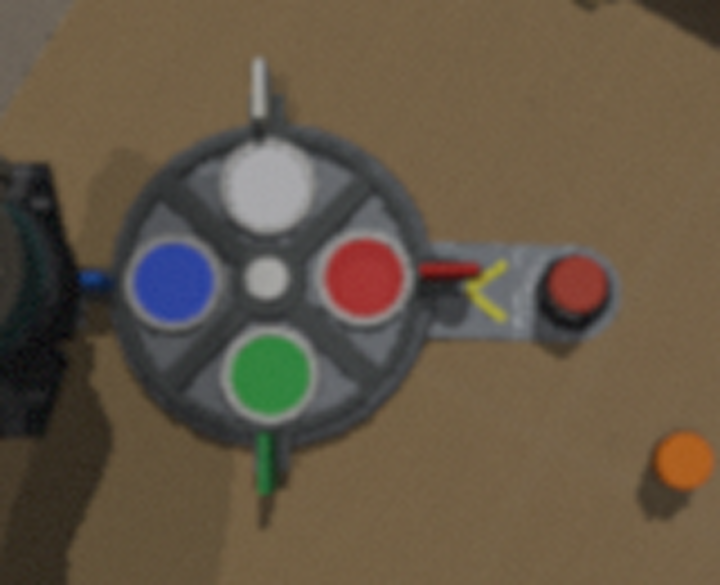

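The crop shows red at (364,278), about 3° short of the line to the cup. The chevron tip is at (470,288).

{"name": "servo_tool", "arguments": {"commands": [[[0,0,1,0,0.5],[0,0,2,0,1],[0,0,3,0,1.5],[0,0.5,4,0,2],[0,0.5,5,0,3],[0,0.5,5,0,3],[0,0.5,5,0,3],[0,0.5,5,0,3]]]}}

```text
t: 7.02
ee_pos: [497.5, -49.8, 220.7]
eef_rot: [0.0, 0.721, 0.692, 0.0]
force: [-1.0, -0.3, -1.0]
gripper_width: 0.004
grip_force: 0.2
```

```bash
python3 - <<'E'
from h import *
angles()
f=cams.grab_frame("top")
for b in blobs(f,(22,110,110),(35,255,255),(230,180,270,225),amin=4):
    p=onplane("top",[b[1:]],8)[0][:2]-C; print('chev',b,np.hypot(*p),np.degrees(np.arctan2(p[1],p[0])))
p=onplane("top",[(244.4,204)],8)[0][:2]-C; print('tip',np.hypot(*p),np.degrees(np.arctan2(p[1],p[0])))
E
```

```text
red 209 48.3 -91.8
red 127 156.4 -90.8
green 213 47.9 179.0
blue 224 47.8 88.6
chev (11, np.float64(249.3), np.float64(200.1)) 113.99146378205334 -86.77532350761055
chev (18, np.float64(247.6), np.float64(207.4)) 110.4623356633984 -95.5466306897695
tip 102.49145851415855 -91.55223313193657
```

Red is at -91.8°, against about -91.6° for the cup and chevron. I'll back off and lift.

{"name": "servo_tool", "arguments": {"commands": [[[0,0,-4,0,0],[0,0,-10,0,0],[0,0,-16,0,0],[0,0,-22,0,0],[0,0,-25,0,0],[0,0,-25,-15,0],[0,0,-25,-40,0],[0,0,-25,-70,0]]]}}

```text
t: 7.78
ee_pos: [470.7, -48.4, 289.8]
eef_rot: [-0.002, 0.721, 0.692, -0.001]
force: [0.3, -0.5, 0.8]
gripper_width: 0.001
grip_force: 0.0
```

{"name": "servo_tool", "arguments": {"commands": [[[0,0,-20,-20,0],[0,0,-40,-40,0],[0,0,-60,-60,0],[0,0,-80,-80,0],[0,0,-90,-90,0],[0,0,-90,-90,0],[0,0,-90,-90,0],[0,0,-90,-90,0]]]}}

```text
t: 8.45
ee_pos: [382.6, -45.1, 380.1]
eef_rot: [-0.0, 0.721, 0.692, 0.0]
force: [-0.0, 0.9, -0.5]
gripper_width: 0.001
grip_force: 0.0
```

```bash
python3 - <<'E'
from h import *
angles("crop3"); s=manip.read_state(); print(s["t"],s["ee_pos"],s["force"])
E
```

```text
red 210 48.2 -91.5
red 128 156.4 -90.8
green 215 48.1 179.0
blue 217 48.0 88.9
8.5 [382.65520205 -45.04743951 379.75179368] [-0.13586547 -0.73267123 -0.02451575]
```

View pics/crop3.png

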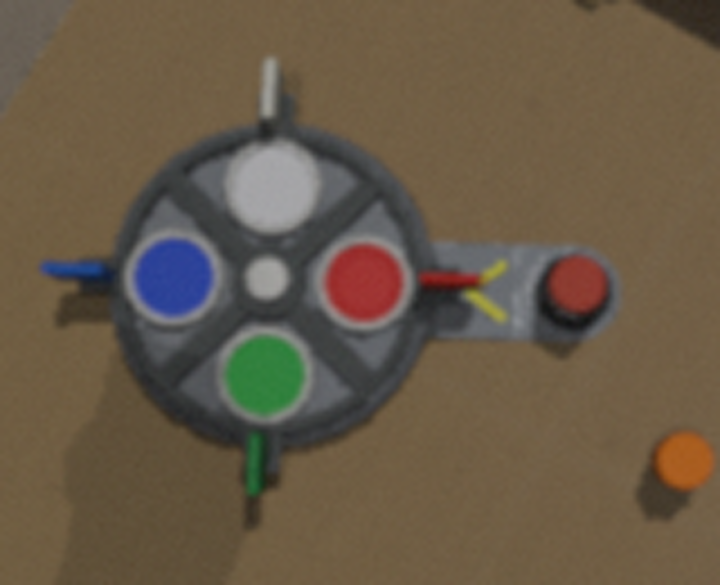

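The picture shows red at (364,283), lined up with the chevron and the red-capped vial at (577,285). The arm is clear.

```bash
python3 -c "
from station import manip
print(manip.sign_off())"
```

```text
the job is handed in; nothing more can be done
None
```

The red filter, matching the red-capped vial in the cup, now lies over the lit window, within about 0.3° of centre by the last top picture. The wheel was at rest, nothing else was touched, and the job was handed in at about 8.5 s; no verdict came back.

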